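# Tip two jar crates to find the stamped one and send it to the dispatch line

## Robot

A 6-joint arm with a two-finger parallel gripper is mounted at the origin on the work surface. World frame = base frame: x ahead of the robot, y to its left, z up, the work surface at z = 0. Lengths are in m, angles in rad, forces in N, time in s.
With the tool pointing down it reaches from about 0.375 to 0.9 m from the base axis. Payload 3.1 kg.
Tool frame: the origin (TCP) lies at the very end of the fingers, on their centre line; the grasp point (between the pads) lies 19 mm behind it (robot.grip_depth is the distance from the TCP to the grasp point, in m); z points along the fingers, y is the direction in which the jaws open and shut (so a half turn about z gives the same grasp; the last joint's range is limited). The gripper opens to 87 mm and grips with 3 to 60 N. Pads are 19 mm wide; open, the fingers measure 117 mm over their backs; the gripper's body (75 mm by 190 mm) begins 51 mm behind the grasp point.
Start: joints at [1.127, 0.527, 1.433, -0, 1.181, -0.178], TCP at [0.164, 0.603, 0.223] pointing down, gripper open.
Joint ranges: [-3.08, 3.08], [-0.75, 2.2], [0.22, 2.44], [-1.43, 4.57], [0, 2.65], [-2.85, 2.85]. Speed limits (rad/s): [2.79, 2.79, 3.14, 3.14, 3.14, 3.14].

## Interface

Orientations are given as a unit quaternion [x, y, z, w].
In Python, from rig import robot gives the robot as it stands.
- The arm moves only by the tool drive_tool, never from a script. Its argument "series" is a list of rows, each a list of 7 numbers: the shift along the tool's x, y, z in m, then the turn, a rotation vector about the tool's x, y, z in degrees, then the opening, from 0 (shut) to 1 (fully open). A call has 1 to 5 rows; each row shifts and turns the commanded pose from where the row before left it, along the tool's axes as they then stand; what a row does not reach is not made up. A row lasts 1/8 s, in which the tool goes at most 62.5 mm and 10.7 degrees, less where a joint would pass 70% of its speed; a pose out of reach is approached as far as the arm can. A call is refused whole if a number of a shift passes 0.0625 or a number of a turn 10.7, either way. A call with a gripper value outside its range is refused whole. The fingers move at their own pace and stop on an object; "squeeze" is the grip in N (left out, the last holds). Time passes only in rows, so rows that do not move let the fingers close. It gives the time, the measured TCP pose, the force and the opening at its end, in the units of the state.
- robot.get_obs(): the state, without advancing time (a new reading comes with each control period).
- robot.camera(name): name is "side" or "top"; returns (picture, depth): 384x512x3 uint8, blue, green, red; 384x512 float32, m along the optical axis (not along the pixel's ray), 0 where there is no reading.
- robot.camera_model(name): a dict with "fx", "fy", "cx", "cy" (pixels), "R" (3x3) and "t" (3): a world point X has camera coordinates R X + t. Camera axes: x right, y down, z forward; pixel columns grow to the right and rows downward; lengths in m; the calibration is good to about 2 mm. A picture is of the moment at which its call begins. camera_model takes no time and is no camera call.
- robot.hand_in(): hands the job in, once; it reports no verdict.
The state is a dict: "time": time; "q": joint angles; "joint_velocities": joint speeds; "joint_torque": joint torques, N m; "position": TCP position; "tool_rot": TCP orientation; "ft_force": force on the tool from outside, world axes, zero at the start; "moment": the same for the moment, N m; "grip_width": finger opening in m.
Only numpy, scipy, OpenCV 4.12 (cv2) and the standard library are available. Lean on these libraries where they do the work, as an engineer would, in place of code of your own. Each camera call takes 0.05 s, during which the arm holds its last target. There are 200 camera calls.

## Task

Two like jar crates stand on either side of the dispatch line, a paper tape on the bench, and one of them has a round stamp burnt into its underside. With the fingers only, gripping and lifting neither of them, draw the top of the left crate towards the robot until it tips over onto its long side, so that its underside faces away from the robot and shows; then do the same with the right crate (left and right as the robot sees them). Then push the stamped crate sideways, still lying on its side, until it lies roughly square across the tape with the whole width of the tape under it. Leave the other crate lying on its side clear of the tape, and do not disturb the jar, the can or the tin.

Things in the scene. Friction and masses are not known exactly. Their poses are not given: they have to be found in the camera images.
- crate_a: two-jar pine crate, empty and open, 100 deep (its x, pointing away from the robot within 15 degrees) x 170 wide (y) x 120 mm high, 0.4 to 0.7 kg, walls 9 mm; origin: centre of the underside, z up at the start. Long walls: slats 10 to 60 and 69 to 120 mm up; ends closed from 10 to 80 mm up. Floor 10 mm up, on runners. Stamp: dark ring 13 mm broad with a cross, 84 mm, mid underside. Left or right.
- crate_b: two-jar pine crate, empty and open, 100 deep (its x, pointing away from the robot within 15 degrees) x 170 wide (y) x 120 mm high, 0.4 to 0.7 kg, walls 9 mm; origin: centre of the underside, z up at the start. Long walls: slats 10 to 60 and 69 to 120 mm up; ends closed from 10 to 80 mm up. Floor 10 mm up, on runners. Looks like crate_a from outside, but its underside is plain.
- crate_a_heel (a point): midpoint of the near bottom edge of crate_a (50 mm from its origin along the crate's -x), on which it tips; that edge stays on the bench. Tipped past about 45 degrees the crate goes over by itself and lies on its near long wall, 100 mm high, its underside upright facing away from the robot and its open top facing the robot
- crate_b_heel (a point): the same point of crate_b, which tips in the same way. An empty crate's balance point lies about 52 mm above its underside
- crate_a_front (a point): midpoint of the far bottom edge of crate_a (50 mm from its origin along the crate's +x); 100 mm above the bench when the crate lies on its side
- crate_b_front (a point): the same point of crate_b
- line: the dispatch line: white paper tape stuck flat on the bench between the crates, 50 mm wide (its y), 440 mm long (its x, away from the robot), too thin to feel; origin: centre of the tape
- jar: glass jar with a metal lid, 72 mm diameter, 95 mm high, standing loose; origin: centre of its underside. Leave it alone
- can: slim metal can, 55 mm diameter, 165 mm high, standing loose; origin: centre of its underside. Leave it alone
- tin: steel paint tin with a paper label, 93 mm diameter, 88 mm high, standing loose; origin: centre of its underside. Leave it alone
There are look-alikes about, which are no part of the job. What is shaped like the crate_b but green or orange is not meant. Leave any pink look-alike of the crate_a alone.

How it is judged:
By the outcome, as a careful person would: the job done as asked, in the order asked, and still so for the second after the job is handed in, with the robot touching nothing.
It also fails if it takes over 64 s, if anything falls off the work surface, if the arm or the gripper's body presses on something with over 40 N, if the wrist force passes 120 N, or if a joint passes its speed limit or range.

## Working session

There is one attempt and no reset: what is moved stays moved. The work goes in short steps, Python scripts to look and compute and a tool call to move; the robot and the scene stay as the last step left them, time stands still between calls to the robot, and variables do not carry over. Pictures are saved under pics/ and viewed, about 8 in all and at most 12, crops included, and the job is handed in when it is done.

Besides the shell and the picture viewer there is one more tool, called after ">>>" as name(argument=value, ...) on one line, values as JSON. drive_tool: Moves the arm, as the interface text tells. Its arguments: {"type":"object","properties":{"series":{"type":"array"},"squeeze":{"type":"number"}},"required":["series"]}

```bash
mkdir -p pics; ls; cat > h.py <<'E'
import numpy as np, cv2
from rig import robot
from scipy.spatial.transform import Rotation as Ro
def world(name, d):
    m=robot.camera_model(name); R=np.array(m['R']);t=np.array(m['t'])
    v,u=np.mgrid[0:d.shape[0],0:d.shape[1]]
    c=np.stack([(u-m['cx'])/m['fx']*d,(v-m['cy'])/m['fy']*d,d],-1)
    return (c-t)@R
def st():
    o=robot.get_obs(); r=Ro.from_quat(o['tool_rot']).as_matrix()
    print('t',round(o['time'],2),'p',np.round(o['position'],4),'f',np.round(o['ft_force'],1),'w',o['grip_width']);print(r.round(3)); return o
E
python3 - <<'E'
from h import *
st()
for n in('side','top'):
    p,d=robot.camera(n); np.savez(f'{n}.npz',p=p,d=d,W=world(n,d)); cv2.imwrite(f'pics/{n}0.png',p)
    m=robot.camera_model(n); print(n,m['fx'],-np.array(m['R']).T@np.array(m['t']),np.array(m['R']).round(2).tolist())
E
```

```text
pics
t 0.0 p [0.1638 0.6024 0.2216] f [ 0.3 -0.6  0.3] w 0.08709226336039214
[[-0.965  0.263 -0.001]
 [ 0.263  0.965 -0.002]
 [ 0.    -0.002 -1.   ]]
side 436.56206734445345 [-0.18269038 -0.86036397  0.98529691] [[0.78, -0.63, -0.01], [-0.4, -0.48, -0.78], [0.49, 0.61, -0.63]]
top 372.725119440276 [0.37078723 0.07022163 1.28432056] [[0.0, -1.0, 0.01], [-0.99, -0.0, -0.16], [0.16, -0.01, -0.99]]
```

View pics/top0.png

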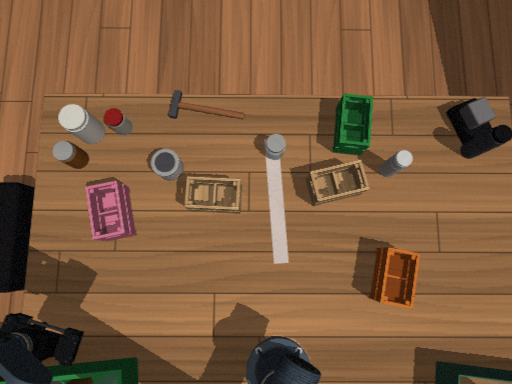

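View pics/side0.png

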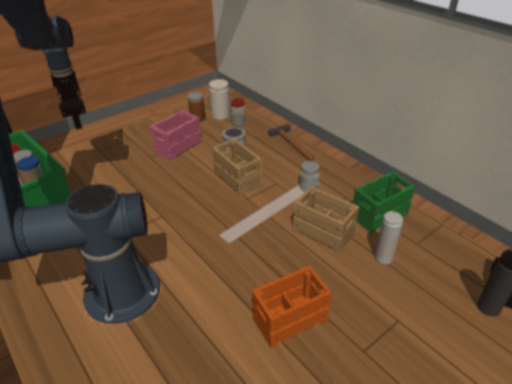

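The top view shows the left pine crate at about (213,194), the right one at (338,182), the tape from (272,160) to (280,262), the jar at (275,147), the tin at (167,163) and the can at (397,162). The pink, green and orange crates are look-alikes.

```bash
python3 - <<'E'
from h import *
z=np.load('top.npz');p,d,W=z['p'],z['d'],z['W']
def box(u0,v0,u1,v1,zl,zh,rot=True):
    w=W[v0:v1,u0:u1].reshape(-1,3); dd=d[v0:v1,u0:u1].ravel()
    w=w[(dd>0)&(w[:,2]>zl)&(w[:,2]<zh)]
    r=cv2.minAreaRect(w[:,:2].astype(np.float32)*1000); return len(w),np.round(r[0]),np.round(r[1]),round(r[2],1),np.round(cv2.boxPoints(r)).tolist()
print('L',box(178,165,248,222,.105,.13)); print('R',box(300,152,376,212,.105,.13))
print('jar',box(258,128,292,165,.08,.12)); print('can',box(375,140,420,182,.145,.19)); print('tin',box(148,142,183,182,.07,.11))
hsv=cv2.cvtColor(p,cv2.COLOR_BGR2HSV); m=(hsv[...,1]<50)&(hsv[...,2]>150); m[:, :262]=0;m[:,295:]=0;m[:162]=0;m[270:]=0
m&=(abs(W[...,2])<.012)&(d>0); r=cv2.minAreaRect(W[m][:,:2].astype(np.float32)*1000);print('tape',r,cv2.boxPoints(r).round().tolist())
E
```

```text
L (590, array([564., 214.]), array([170., 101.]), 87.6, [[510.0, 131.0], [611.0, 127.0], [618.0, 297.0], [517.0, 301.0]])
R (611, array([ 606., -190.]), array([100., 172.]), 13.9, [[537.0, -119.0], [578.0, -286.0], [676.0, -261.0], [634.0, -95.0]])
jar (290, array([737.,  12.]), array([60., 61.]), 89.7, [[706.0, -18.0], [768.0, -18.0], [768.0, 42.0], [707.0, 42.0]])
can (264, array([ 668., -382.]), array([52., 52.]), 89.8, [[641.0, -408.0], [694.0, -408.0], [694.0, -356.0], [641.0, -356.0]])
tin (623, array([670., 377.]), array([91., 90.]), 87.5, [[623.0, 333.0], [713.0, 329.0], [717.0, 421.0], [627.0, 424.0]])
tape ((520.16748046875, 1.7108955383300781), (352.3966979980469, 49.458831787109375), 4.046967029571533) [[343.0, 14.0], [346.0, -35.0], [698.0, -11.0], [694.0, 39.0]]
```

>>> drive_tool(series=[[0, 0, 0, 0, 0, -6.5, 0.5], [0, 0, 0, 0, 0, -6.4, 0.5], [-0.045, -0.034, 0, 0, 0, 0, 0.5], [-0.045, -0.034, 0, 0, 0, 0, 0.5], [-0.045, -0.034, 0, 0, 0, 0, 0.5]])

```text
time: 0.72
position: [0.2957, 0.4944, 0.2221]
tool_rot: [0.02, 1.0, -0.0, -0.0]
ft_force: [0.4, 1.0, -0.7]
grip_width: 0.0473
```

>>> drive_tool(series=[[-0.045, -0.034, 0, 0, 0, 0, 0.5], [-0.045, -0.034, 0, 0, 0, 0, 0.5], [-0.045, -0.034, 0, 0, 0, 0, 0.5], [-0.045, -0.034, 0, 0, 0, 0, 0.5], [-0.045, -0.034, 0, 0, 0, 0, 0.5]])

```text
time: 1.35
position: [0.5138, 0.3152, 0.2221]
tool_rot: [0.02, 1.0, -0.0, -0.0]
ft_force: [0.5, 0.8, 0.4]
grip_width: 0.0435
```

>>> drive_tool(series=[[-0.045, -0.034, 0, 0, 0, 0, 0.5], [-0.045, -0.034, 0, 0, 0, 0, 0.5], [-0.04, -0.024, 0, 0, 0, 0, 0.5], [0, 0, 0, 0, 0, 0, 0.5]])

```text
time: 1.85
position: [0.6418, 0.2165, 0.2216]
tool_rot: [0.023, 1.0, -0.0, 0.0]
ft_force: [-0.9, 0.4, -0.4]
grip_width: 0.0438
```

```bash
python3 -c "
from h import *
st()"
```

```text
t 1.85 p [0.6418 0.2165 0.2216] f [-0.9  0.4 -0.4] w 0.04379320106205705
[[-0.999  0.045  0.001]
 [ 0.045  0.999 -0.001]
 [-0.001 -0.001 -1.   ]]
```

>>> drive_tool(series=[[-0.008, -0.005, 0.05, 0, 0, 0, 0.5], [0, 0, 0.05, 0, 0, 0, 0.5], [0, 0, 0.022, 0, 0, 0, 0.5], [0.012, 0, 0, 0, 0, 0, 0.5], [0.012, 0, 0, 0, 0, 0, 0.5]])

```text
time: 2.48
position: [0.6233, 0.2158, 0.1019]
tool_rot: [0.02, 1.0, 0.0, 0.002]
ft_force: [5.4, -1.6, 4.0]
grip_width: 0.0437
```

>>> drive_tool(series=[[0.01, 0, -0.003, 0, 0, 0, 0.5], [0.01, 0, -0.008, 0, 0, 0, 0.5], [0.01, 0, -0.008, 0, 0, 0, 0.5], [0, 0, 0, 0, 0, 0, 0.5]])

```text
time: 2.98
position: [0.5938, 0.2169, 0.1225]
tool_rot: [0.02, 1.0, 0.001, 0.003]
ft_force: [4.2, -0.3, 5.3]
grip_width: 0.0435
```

```bash
python3 - <<'E'
from h import *
st()
p,d=robot.camera('side'); cv2.imwrite('pics/s1.png',cv2.resize(p[90:270,130:430],None,fx=2,fy=2))
E
```

```text
t 2.98 p [0.5938 0.2169 0.1225] f [ 4.2 -0.3  5.3] w 0.043546360758235696
[[-0.999  0.04   0.006]
 [ 0.04   0.999  0.001]
 [-0.006  0.001 -1.   ]]
```

View pics/s1.png

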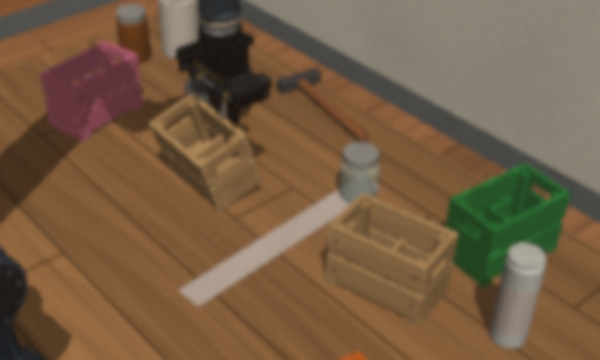

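The left crate is at about (205,150) in the crop, tipping cleanly with the fingers behind its far wall.

>>> drive_tool(series=[[0.014, 0, -0.007, 0, 0, 0, 0.5], [0.014, 0, -0.005, 0, 0, 0, 0.5], [0.014, 0, -0.004, 0, 0, 0, 0.5], [0.014, 0, -0.003, 0, 0, 0, 0.5], [0.014, 0, -0.002, 0, 0, 0, 0.5]])

```text
time: 3.65
position: [0.52, 0.219, 0.1401]
tool_rot: [0.02, 1.0, -0.0, -0.002]
ft_force: [-0.4, -1.2, 0.4]
grip_width: 0.0433
```

>>> drive_tool(series=[[0.014, 0, 0, 0, 0, 0, 0.5], [0.014, 0, 0, 0, 0, 0, 0.5], [0.014, 0, 0.0, 0, 0, 0, 0.5], [0, 0, 0, 0, 0, 0, 0.5]])

```text
time: 4.15
position: [0.4792, 0.2208, 0.1403]
tool_rot: [0.02, 1.0, -0.0, -0.001]
ft_force: [-0.3, -0.2, -0.1]
grip_width: 0.0437
```

>>> drive_tool(series=[[0, 0, -0.03, 0, 0, 0, 0.5], [-0.03, 0, -0.05, 0, 0, 0, 0.5], [0, 0, 0, 0, 0, 0, 0.5]])

```text
time: 4.53
position: [0.5169, 0.2203, 0.225]
tool_rot: [0.021, 1.0, 0.001, 0.007]
ft_force: [0.6, 0.5, 0.3]
grip_width: 0.0438
```

```bash
python3 - <<'E'
from h import *
st()
p,d=robot.camera('side'); cv2.imwrite('pics/s2.png',cv2.resize(p[90:270,130:430],None,fx=2,fy=2))
E
```

```text
t 4.53 p [0.5169 0.2203 0.225 ] f [0.6 0.5 0.3] w 0.043843732310947424
[[-0.999  0.041  0.013]
 [ 0.041  0.999  0.002]
 [-0.013  0.003 -1.   ]]
```

View pics/s2.png

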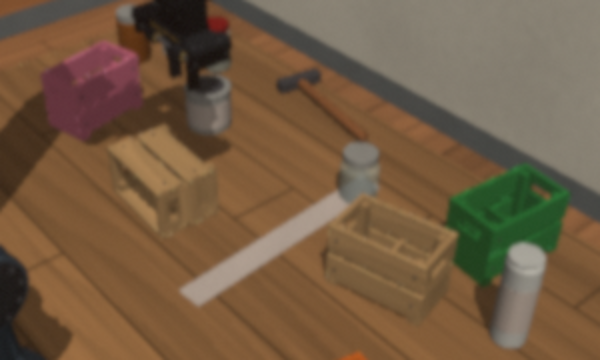

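The left crate now lies on its side at about (165,180) in the crop. The tin at (210,105) and the jar are undisturbed. Next is the right crate.

>>> drive_tool(series=[[0, 0, 0, 0, 0, -8.1, 0.5], [0, 0, 0, 0, 0, -8.1, 0.5], [-0.0095, -0.06, 0, 0, 0, 0, 0.5], [-0.0095, -0.06, 0, 0, 0, 0, 0.5], [-0.0095, -0.06, 0, 0, 0, 0, 0.5]])

```text
time: 5.2
position: [0.5806, 0.0506, 0.2187]
tool_rot: [-0.121, 0.993, 0.001, -0.002]
ft_force: [-0.5, -0.0, -0.7]
grip_width: 0.0435
```

>>> drive_tool(series=[[-0.0095, -0.06, 0, 0, 0, 0, 0.5], [-0.0095, -0.06, 0, 0, 0, 0, 0.5], [-0.0095, -0.06, 0, 0, 0, 0, 0.5], [-0.0095, -0.059, 0, 0, 0, 0, 0.5], [0, 0, 0, 0, 0, 0, 0.5]])

```text
time: 5.82
position: [0.6758, -0.1759, 0.2178]
tool_rot: [-0.118, 0.993, -0.0, -0.001]
ft_force: [0.3, 0.2, 0.2]
grip_width: 0.0437
```

```bash
python3 - <<'E'
from h import *
o=st(); a=np.deg2rad(13.9); X=np.array([np.cos(a),np.sin(a)]);Y=np.array([-X[1],X[0]])
r=o['position'][:2]-np.array([.6065,-.190]); print('crate frame',r@X,r@Y)
E
```

```text
t 5.83 p [ 0.6758 -0.1759  0.2178] f [0.3 0.2 0.2] w 0.04367702052248062
[[-0.972 -0.234 -0.002]
 [-0.234  0.972 -0.   ]
 [ 0.002  0.    -1.   ]]
crate frame 0.07070361835096124 -0.0029353862023497497
```

>>> drive_tool(series=[[-0.009, 0.003, 0.04, 0, 0, 0, 0.5], [0, 0, 0.05, 0, 0, 0, 0.5], [0, 0, 0.027, 0, 0, 0, 0.5], [0.01, 0, 0, 0, 0, 0, 0.5], [0.012, 0, 0, 0, 0, 0, 0.5]])

```text
time: 6.45
position: [0.6626, -0.1707, 0.1043]
tool_rot: [-0.121, 0.993, 0.0, 0.001]
ft_force: [5.8, 3.7, 3.7]
grip_width: 0.0436
```

>>> drive_tool(series=[[0.01, 0, -0.003, 0, 0, 0, 0.5], [0.01, 0, -0.008, 0, 0, 0, 0.5], [0.01, 0, -0.008, 0, 0, 0, 0.5], [0.014, 0, -0.007, 0, 0, 0, 0.5]])

```text
time: 6.95
position: [0.62, -0.1822, 0.1316]
tool_rot: [-0.121, 0.993, -0.001, 0.002]
ft_force: [1.8, 2.0, 2.5]
grip_width: 0.0435
```

>>> drive_tool(series=[[0.014, 0, -0.005, 0, 0, 0, 0.5], [0.014, 0, -0.004, 0, 0, 0, 0.5], [0.014, 0, -0.003, 0, 0, 0, 0.5], [0.014, 0, -0.002, 0, 0, 0, 0.5], [0.014, 0, 0, 0, 0, 0, 0.5]])

```text
time: 7.58
position: [0.55, -0.199, 0.1429]
tool_rot: [-0.121, 0.993, 0.0, -0.001]
ft_force: [0.3, 0.2, -0.0]
grip_width: 0.0437
```

>>> drive_tool(series=[[0.014, 0, 0, 0, 0, 0, 0.5], [0.014, 0, 0, 0, 0, 0, 0.5], [0, 0, -0.03, 0, 0, 0, 0.5], [-0.0, 0, -0.05, 0, 0, 0, 0.5], [0, 0, 0, 0, 0, 0, 0.5]])

```text
time: 8.2
position: [0.5267, -0.2072, 0.2274]
tool_rot: [-0.121, 0.993, -0.003, 0.003]
ft_force: [0.6, -0.8, 0.6]
grip_width: 0.0436
```

```bash
python3 - <<'E'
from h import *
st()
p,d=robot.camera('side'); q,d=robot.camera('top');np.savez('top2.npz',p=q,d=d,W=world('top',d))
cv2.imwrite('pics/s3.png',np.hstack([cv2.resize(p[90:270,130:430],None,fx=1.3,fy=1.3),cv2.resize(q[120:300,140:430],None,fx=1.3,fy=1.3)]))
E
```

```text
t 8.2 p [ 0.5267 -0.2072  0.2274] f [ 0.6 -0.8  0.6] w 0.04362899808353815
[[-0.971 -0.24   0.008]
 [-0.24   0.971 -0.005]
 [-0.006 -0.007 -1.   ]]
```

View pics/s3.png

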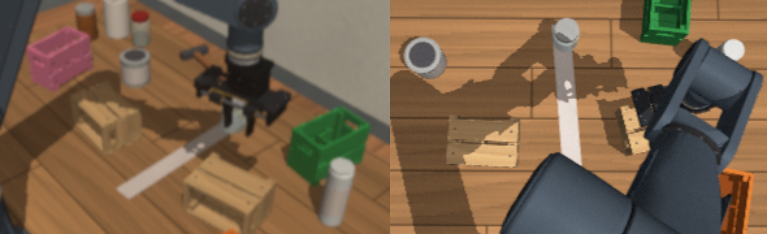

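Both crates lie on their near long walls, the left at about (483,140) and the right under the gripper at (635,130). The undersides face +x, which neither camera sees. I'll measure the crates, then swing the left one in yaw so that the side camera sees its underside.

>>> drive_tool(series=[[0, 0, 0, 0, 0, 8.1, 0], [0, 0, 0, 0, 0, 8.1, 0], [-0.001, 0.06, 0, 0, 0, 0, 0], [-0.001, 0.06, 0, 0, 0, 0, 0], [-0.001, 0.06, 0, 0, 0, 0, 0]])

```text
time: 8.93
position: [0.5335, -0.024, 0.2216]
tool_rot: [0.021, 1.0, 0.0, -0.002]
ft_force: [0.7, -0.5, -0.5]
grip_width: 0.0039
```

```bash
cat >> h.py <<'E'
def crates(tag, boxes=dict(L=(0.30,0.0,0.60,0.34),R=(0.38,-.36,.66,-.08))):
    q,d=robot.camera('top'); W=world('top',d)
    for n,b in boxes.items():
        m=(d>0)&(W[...,0]>b[0])&(W[...,1]>b[1])&(W[...,0]<b[2])&(W[...,1]<b[3])&(W[...,2]>.085)&(W[...,2]<.112)
        if m.sum()<50: print(n,'none'); continue
        r=cv2.minAreaRect(W[m][:,:2].astype(np.float32)*1000); print(n,m.sum(),np.round(r[0]),np.round(r[1]),round(r[2],1),cv2.boxPoints(r).round().tolist())
    return q
E
python3 - <<'E'
from h import *
st(); crates('')
E
```

```text
t 8.93 p [ 0.5335 -0.024   0.2216] f [ 0.7 -0.5 -0.5] w 0.0039023161902386914
[[-0.999  0.042 -0.004]
 [ 0.042  0.999  0.001]
 [ 0.004  0.001 -1.   ]]
L 1810 [454. 219.] [171. 120.] 87.5 [[391.0, 136.0], [511.0, 131.0], [518.0, 301.0], [398.0, 307.0]]
R 1578 [ 524. -251.] [209. 276.] 88.3 [[382.0, -352.0], [659.0, -360.0], [665.0, -151.0], [389.0, -143.0]]
```

>>> drive_tool(series=[[-0.003, 0.0587, 0, 0, 0, 0, 0], [-0.003, 0.0587, 0, 0, 0, 0, 0], [-0.002, 0.0587, 0, 0, 0, 0, 0], [0, 0, 0.058, 0, 0, 0, 0], [0, 0, 0.058, 0, 0, 0, 0]])

```text
time: 9.6
position: [0.5493, 0.1508, 0.1054]
tool_rot: [0.019, 1.0, -0.0, -0.0]
ft_force: [0.8, -0.4, -1.5]
grip_width: 0.0003
```

>>> drive_tool(series=[[0, 0, 0.058, 0, 0, 0, 0], [0, 0, 0, 0, 0, 0, 0], [0.012, 0, 0, 0, 0, 0, 0], [0.012, 0, 0, 0, 0, 0, 0], [0.015, 0, 0, 0, 0, 0, 0]])

```text
time: 10.22
position: [0.5129, 0.1514, 0.0523]
tool_rot: [0.02, 1.0, 0.0, 0.004]
ft_force: [3.3, -0.9, 2.1]
grip_width: 0.0005
```

>>> drive_tool(series=[[0.015, 0.002, 0, 0, 0, 0, 0], [0.015, 0.003, 0, 0, 0, 0, 0], [0.015, 0.005, 0, 0, 0, 0, 0], [0.015, 0.007, 0, 0, 0, 0, 0]])

```text
time: 10.72
position: [0.4507, 0.1712, 0.0496]
tool_rot: [0.02, 1.0, -0.0, -0.0]
ft_force: [2.7, -3.8, 2.3]
grip_width: 0.0006
```

```bash
python3 - <<'E'
from h import *
st(); crates('')
E
```

```text
t 10.72 p [0.4507 0.1712 0.0496] f [ 2.7 -3.8  2.3] w 0.0006192694752883807
[[-0.999  0.041 -0.   ]
 [ 0.041  0.999 -0.   ]
 [ 0.    -0.    -1.   ]]
L 372 [443. 313.] [ 45. 111.] 82.2 [[385.0, 298.0], [495.0, 283.0], [501.0, 327.0], [391.0, 342.0]]
R 1801 [ 532. -234.] [228. 278.] 84.7 [[383.0, -335.0], [659.0, -361.0], [680.0, -134.0], [404.0, -108.0]]
```

>>> drive_tool(series=[[0.012, 0.009, 0, 0, 0, 0, 0], [0.012, 0.01, 0, 0, 0, 0, 0], [0.01, 0.011, 0, 0, 0, 0, 0], [-0.01, -0.01, 0, 0, 0, 0, 0], [-0.02, -0.01, 0, 0, 0, 0, 0]])

```text
time: 11.4
position: [0.4483, 0.1808, 0.0494]
tool_rot: [0.02, 1.0, -0.0, -0.001]
ft_force: [0.6, 0.4, -0.4]
grip_width: 0.0006
```

>>> drive_tool(series=[[0, 0, -0.06, 0, 0, 0, 0], [0, 0.06, -0.06, 0, 0, 0, 0], [-0.03, 0.05, 0, 0, 0, 0, 0], [-0.05, 0.03, 0, 0, 0, 0, 0], [0, 0, 0, 0, 0, 0, 0]])

```text
time: 12.02
position: [0.5398, 0.3032, 0.1545]
tool_rot: [0.021, 1.0, 0.001, 0.004]
ft_force: [-0.2, -0.7, -0.0]
grip_width: 0.0004
```

>>> drive_tool(series=[[-0.05, 0.03, 0, 0, 0, 0, 0], [-0.04, 0.03, 0, 0, 0, 0, 0], [-0.04, 0.03, 0, 0, 0, 0, 0], [0, 0, 0, 0, 0, 0, 0]])

```text
time: 12.52
position: [0.67, 0.3862, 0.1525]
tool_rot: [0.021, 1.0, 0.0, 0.001]
ft_force: [-0.7, -0.1, -0.4]
grip_width: 0.0002
```

```bash
python3 - <<'E'
from h import *
st(); q=crates('')
p,d=robot.camera('side'); 
cv2.imwrite('pics/s4.png',np.hstack([cv2.resize(p[120:220,180:330],None,fx=2.6,fy=2.6,interpolation=2),cv2.resize(q[120:250,140:335],None,fx=2,fy=2)]))
E
```

```text
t 12.53 p [0.67   0.3862 0.1525] f [-0.7 -0.1 -0.4] w 0.00022293594912121433
[[-0.999  0.042  0.001]
 [ 0.042  0.999  0.001]
 [-0.001  0.001 -1.   ]]
L 1413 [385. 281.] [170. 120.] 59.1 [[289.0, 239.0], [392.0, 178.0], [480.0, 324.0], [377.0, 385.0]]
R 1801 [ 525. -237.] [235. 277.] 87.8 [[382.0, -349.0], [659.0, -360.0], [669.0, -125.0], [391.0, -115.0]]
```

View pics/s4.png

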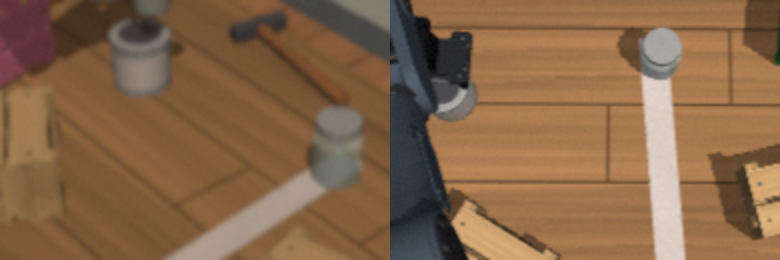

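The left crate is at yaw −31°, just grazing for the side camera. I'll turn it further by pushing its +y end near the far corner.

>>> drive_tool(series=[[0, 0, 0, 0, 0, -10.3, 0], [0, 0, 0, 0, 0, -10.3, 0], [0, 0, 0, 0, 0, -10.3, 0], [0, 0, 0, 0, 0, -10.3, 0], [0, 0, 0, 0, 0, -10.3, 0]])

```text
time: 13.25
position: [0.6654, 0.3848, 0.154]
tool_rot: [-0.418, 0.908, 0.0, -0.001]
ft_force: [1.0, 0.2, -0.5]
grip_width: 0.0004
```

>>> drive_tool(series=[[0, 0, 0, 0, 0, -10, 0], [0.029, 0.037, 0, 0, 0, 0, 0], [0.029, 0.037, 0, 0, 0, 0, 0], [0.029, 0.037, 0, 0, 0, 0, 0], [0.024, 0.037, 0, 0, 0, 0, 0]])

```text
time: 13.88
position: [0.4796, 0.3649, 0.1542]
tool_rot: [-0.493, 0.87, 0.0, -0.001]
ft_force: [-0.9, 1.2, 0.2]
grip_width: 0.0002
```

```bash
python3 - <<'E'
from h import *
o=st(); print(np.round(o['q'],2))
E
```

```text
t 13.88 p [0.4796 0.3649 0.1542] f [-0.9  1.2  0.2] w 0.0002314139840723341
[[-0.514 -0.858 -0.002]
 [-0.858  0.514 -0.001]
 [ 0.002  0.001 -1.   ]]
[ 0.47  0.58  1.55  0.    1.01 -2.14]
```

>>> drive_tool(series=[[0, 0, 0.052, 0, 0, 0, 0], [0, 0, 0.052, 0, 0, 0, 0], [0.01, 0, 0, 0, 0, 0, 0], [0.012, 0, 0, 0, 0, 0, 0], [0.012, 0, 0, 0, 0, 3, 0]])

```text
time: 14.5
position: [0.4673, 0.3379, 0.0529]
tool_rot: [-0.47, 0.883, -0.0, 0.003]
ft_force: [2.5, 1.2, -0.7]
grip_width: 0.0006
```

>>> drive_tool(series=[[0.012, 0, 0, 0, 0, 4, 0], [0.012, 0, 0, 0, 0, 5, 0], [0.012, 0, 0, 0, 0, 5, 0], [0.012, 0, 0, 0, 0, 5, 0], [0.012, 0, 0, 0, 0, 5, 0]])

```text
time: 15.12
position: [0.4275, 0.2945, 0.0533]
tool_rot: [-0.275, 0.961, 0.0, 0.004]
ft_force: [2.5, 1.8, -1.4]
grip_width: 0.0005
```

>>> drive_tool(series=[[-0.02, 0, 0, 0, 0, 0, 0], [-0.02, 0, -0.06, 0, 0, 0, 0], [-0.05, 0, -0.03, 0, 0, 0, 0], [-0.05, 0, 0, 0, 0, 0, 0], [-0.05, 0, 0, 0, 0, 0, 0]])

```text
time: 15.75
position: [0.5877, 0.3957, 0.1446]
tool_rot: [-0.277, 0.961, 0.0, 0.003]
ft_force: [0.7, 0.2, -0.2]
grip_width: 0.0004
```

```bash
python3 - <<'E'
from h import *
st(); q=crates('')
p,d=robot.camera('side'); 
cv2.imwrite('pics/s5.png',np.hstack([cv2.resize(p[110:260,130:290],None,fx=3,fy=3,interpolation=2)]))
E
```

```text
t 15.75 p [0.5877 0.3957 0.1446] f [ 0.7  0.2 -0.2] w 0.00036364650557328356
[[-0.847 -0.532  0.006]
 [-0.532  0.847  0.003]
 [-0.007 -0.001 -1.   ]]
L 1391 [329. 240.] [170. 121.] 54.1 [[231.0, 207.0], [328.0, 136.0], [428.0, 273.0], [330.0, 344.0]]
R 1795 [ 526. -237.] [235. 278.] 87.8 [[382.0, -349.0], [660.0, -360.0], [669.0, -125.0], [392.0, -114.0]]
```

View pics/s5.png

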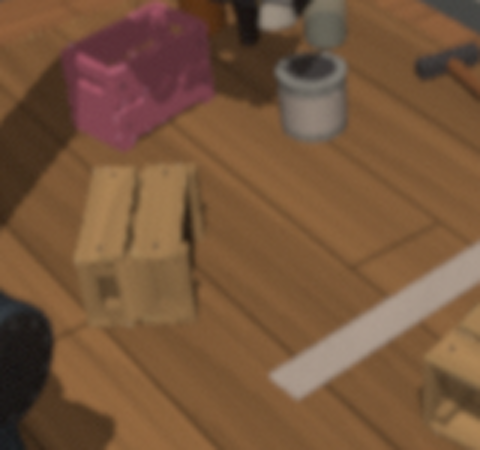

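The view shows the crate's near end at (135,290) and its underside at the right edge near (190,220), still too grazing to judge the dark patch there. I'll rotate the crate more by pushing the rim of its upper wall at the left corner, which also moves it back away from the base.

>>> drive_tool(series=[[0, 0, 0, 0, 0, -7.3, 0], [0, 0, 0, 0, 0, -7.3, 0], [0, 0, 0, 0, 0, -7.3, 0], [0.0405, 0.0425, 0, 0, 0, 0, 0], [0.0405, 0.0425, 0, 0, 0, 0, 0]])

```text
time: 16.48
position: [0.4674, 0.3782, 0.1415]
tool_rot: [-0.454, 0.891, 0.0, 0.001]
ft_force: [-0.5, 1.1, -0.8]
grip_width: 0.0004
```

>>> drive_tool(series=[[0.0405, 0.0425, 0, 0, 0, 0, 0], [0.0405, 0.0425, 0, 0, 0, 0, 0], [0.0405, 0.0425, 0, 0, 0, 0, 0], [0, 0, 0, 0, 0, 0, 0]])

```text
time: 16.98
position: [0.288, 0.3528, 0.1408]
tool_rot: [-0.456, 0.89, -0.0, -0.002]
ft_force: [-0.6, 0.3, 0.3]
grip_width: 0.0004
```

```bash
python3 - <<'E'
from h import *
o=st(); print(np.round(o['q'],2))
E
```

```text
t 16.98 p [0.288  0.3528 0.1408] f [-0.6  0.3  0.3] w 0.0003579220717522603
[[-0.585 -0.811 -0.004]
 [-0.811  0.585 -0.003]
 [ 0.004  0.002 -1.   ]]
[ 0.64  0.44  1.93  0.    0.78 -1.88]
```

>>> drive_tool(series=[[0, 0, 0.04, 0, 0, 0, 0], [0, 0, 0.035, 0, 0, 0, 0], [0, -0.012, 0, 0, 0, 0, 0], [0, -0.012, 0, 0, 0, 0, 0], [0, -0.012, 0, 0, 0, 2, 0]])

```text
time: 17.6
position: [0.3259, 0.3354, 0.0658]
tool_rot: [-0.437, 0.899, 0.001, 0.002]
ft_force: [-1.8, 2.0, 1.0]
grip_width: 0.0005
```

>>> drive_tool(series=[[0, -0.012, 0, 0, 0, 4, 0], [0, -0.012, 0, 0, 0, 5, 0], [0, -0.012, 0, 0, 0, 5, 0], [0, -0.012, 0, 0, 0, 5, 0], [0, -0.012, 0, 0, 0, 5, 0]])

```text
time: 18.23
position: [0.3668, 0.2916, 0.0655]
tool_rot: [-0.24, 0.971, 0.001, 0.003]
ft_force: [-0.5, 2.8, 0.3]
grip_width: 0.0007
```

```bash
python3 - <<'E'
from h import *
st(); q=crates('',dict(L=(0.20,0.0,0.60,0.44)))
p,d=robot.camera('side'); 
cv2.imwrite('pics/s6.png',cv2.resize(p[110:260,130:290],None,fx=3,fy=3,interpolation=2))
E
```

```text
t 18.23 p [0.3668 0.2916 0.0655] f [-0.5  2.8  0.3] w 0.000696049994679335
[[-0.885 -0.466  0.005]
 [-0.466  0.885  0.003]
 [-0.005  0.    -1.   ]]
L 1535 [354. 186.] [170. 120.] 39.8 [[250.0, 178.0], [327.0, 86.0], [457.0, 194.0], [380.0, 287.0]]
```

View pics/s6.png

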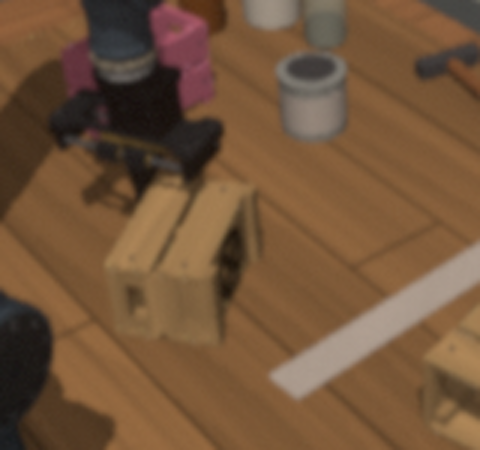

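The underside now shows at about (230,265), with dark arcs on it. I'll zoom in once to confirm the stamp against mere shadow.

```bash
python3 - <<'E'
from h import *
ims=[robot.camera('side')[0][165:230,190:222].astype(float) for _ in range(4)]
im=np.clip(np.mean(ims,0)*1.6,0,255).astype(np.uint8)
cv2.imwrite('pics/s7.png',cv2.resize(im,None,fx=12,fy=9,interpolation=2))
E
```

```text
(no output)
```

View pics/s7.png

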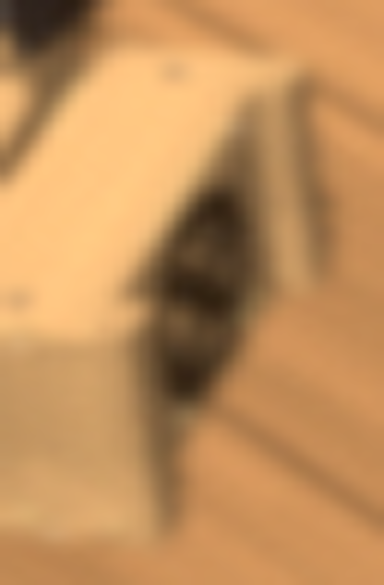

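The zoom shows the dark ring with its cross, so the left crate is crate_a, the stamped one. I'll push it along its facing direction at the near rim, with an offset that turns it back counter-clockwise. The tool is tilted for the close-in reach.

>>> drive_tool(series=[[0, 0.03, 0, 0, 0, 0, 0], [0, 0.01, -0.06, 0, 0, 0, 0], [0, 0, -0.025, 0, 10, 0, 0], [0, 0, 0, 0, 10, 0, 0], [0, 0, 0, 0, 10, 0, 0]])

```text
time: 19.15
position: [0.3457, 0.3273, 0.1481]
tool_rot: [-0.235, 0.938, -0.062, -0.246]
ft_force: [-0.3, 0.4, -0.8]
grip_width: 0.0005
```

>>> drive_tool(series=[[0.04, -0.012, 0.023, 0, 0, 0, 0], [0.04, -0.012, 0.023, 0, 0, 0, 0], [0.04, -0.01, 0.023, 0, 0, 0, 0], [0, 0, 0, 0, 0, 0, 0]])

```text
time: 19.65
position: [0.2346, 0.2292, 0.1457]
tool_rot: [-0.235, 0.938, -0.062, -0.248]
ft_force: [0.5, 0.4, 0.1]
grip_width: 0.0006
```

```bash
python3 - <<'E'
from h import *
o=st(); print(np.round(o['q'],2)); q=crates('',dict(L=(0.20,0.0,0.60,0.44)))
E
```

```text
t 19.65 p [0.2346 0.2292 0.1457] f [0.5 0.4 0.1] w 0.0005838738109507284
[[-0.767 -0.471 -0.436]
 [-0.41   0.882 -0.233]
 [ 0.495  0.    -0.869]]
[ 0.45  0.52  1.91 -0.02  1.22 -1.6 ]
L 1543 [354. 185.] [170. 120.] 39.6 [[250.0, 177.0], [327.0, 85.0], [458.0, 193.0], [381.0, 285.0]]
```

>>> drive_tool(series=[[-0.033, 0, 0.057, 0, 0, 0, 0], [-0.0026, -0.0147, -0.0015, 0, 0, 0, 0], [-0.0026, -0.0147, -0.0015, 0, 0, 0, 0], [-0.0021, -0.0118, -0.0012, 0, 0, 0, 0], [-0.0021, -0.0118, -0.0012, 0, 0, 0, 0]])

```text
time: 20.32
position: [0.2748, 0.1899, 0.0845]
tool_rot: [-0.234, 0.939, -0.061, -0.244]
ft_force: [-3.8, 2.8, 1.5]
grip_width: 0.0004
```

>>> drive_tool(series=[[-0.0021, -0.0118, -0.0012, 0, 0, 0, 0], [-0.0021, -0.0118, -0.0012, 0, 0, 0, 0], [-0.0021, -0.0118, -0.0012, 0, 0, 0, 0], [-0.0021, -0.0118, -0.0012, 0, 0, 0, 0]])

```text
time: 20.82
position: [0.3044, 0.1524, 0.0832]
tool_rot: [-0.234, 0.938, -0.061, -0.246]
ft_force: [-4.0, 2.7, 3.5]
grip_width: 0.0006
```

```bash
python3 - <<'E'
from h import *
o=st(); q=crates('',dict(L=(0.20,-0.1,0.60,0.44)))
E
```

```text
t 20.82 p [0.3044 0.1524 0.0832] f [-4.   2.7  3.5] w 0.0006251422201878037
[[-0.769 -0.47  -0.434]
 [-0.41   0.883 -0.23 ]
 [ 0.491  0.001 -0.871]]
L 735 [387. 154.] [169. 145.] 50.7 [[277.0, 134.0], [389.0, 42.0], [497.0, 173.0], [384.0, 265.0]]
```

>>> drive_tool(series=[[-0.0044, -0.0109, -0.0025, 0, 0, 0, 0], [-0.0044, -0.0109, -0.0025, 0, 0, 0, 0], [-0.0044, -0.0109, -0.0025, 0, 0, 0, 0], [-0.0044, -0.0109, -0.0025, 0, 0, 0, 0]])

```text
time: 21.38
position: [0.3425, 0.1235, 0.0832]
tool_rot: [-0.235, 0.938, -0.061, -0.247]
ft_force: [-5.2, 1.6, 3.5]
grip_width: 0.0003
```

>>> drive_tool(series=[[0, 0.008, 0, 0, 0, 0, 0], [0.0, 0.01, -0.05, 0, 0, 0, 0], [0, 0.03, -0.04, 0, 0, 0, 0], [0, 0.05, 0, 0, 0, 0, 0], [0, 0.0, 0, 0, 0, 0, 0]])

```text
time: 22.0
position: [0.3361, 0.2338, 0.1616]
tool_rot: [-0.237, 0.939, -0.062, -0.243]
ft_force: [0.6, -0.9, -0.2]
grip_width: 0.0007
```

```bash
python3 - <<'E'
from h import *
o=st(); q=crates('',dict(L=(0.20,-0.1,0.60,0.44)));cv2.imwrite('pics/t8.png',q)
E
```

```text
t 22.0 p [0.3361 0.2338 0.1616] f [ 0.6 -0.9 -0.2] w 0.0006857582015009685
[[-0.77  -0.475 -0.427]
 [-0.415  0.88  -0.231]
 [ 0.485 -0.001 -0.874]]
L 1662 [437. 125.] [170. 120.] 58.3 [[342.0, 85.0], [443.0, 22.0], [533.0, 166.0], [431.0, 229.0]]
```

Clean fix: the crate is at (437,125), yaw −32°. One more offset rim push, then a push on its end.

>>> drive_tool(series=[[0.032, -0.0485, 0.018, 0, 0, 0, 0], [0.032, -0.0485, 0.018, 0, 0, 0, 0], [-0.019, 0, 0.034, 0, 0, 0, 0], [-0.019, 0, 0.034, 0, 0, 0, 0], [0, 0, 0, 0, 0, 0, 0]])

```text
time: 22.68
position: [0.3164, 0.11, 0.082]
tool_rot: [-0.234, 0.938, -0.061, -0.247]
ft_force: [-0.2, 0.5, 0.5]
grip_width: 0.0004
```

>>> drive_tool(series=[[-0.0052, -0.0104, -0.0029, 0, 0, 0, 0], [-0.0052, -0.0104, -0.0029, 0, 0, 0, 0], [-0.0052, -0.0104, -0.0029, 0, 0, 0, 0], [-0.0052, -0.0104, -0.0029, 0, 0, 0, 0], [-0.0052, -0.0104, -0.0029, 0, 0, 0, 0]])

```text
time: 23.3
position: [0.3684, 0.0788, 0.0836]
tool_rot: [-0.235, 0.939, -0.061, -0.245]
ft_force: [-2.9, 0.7, -0.6]
grip_width: 0.0004
```

>>> drive_tool(series=[[-0.0052, -0.0104, -0.0029, 0, 0, 0, 0], [-0.0052, -0.0104, -0.0029, 0, 0, 0, 0], [0, 0.008, 0, 0, 0, 0, 0], [0.01, 0.01, -0.05, 0, 0, 0, 0], [0, 0.03, -0.04, 0, 0, 0, 0]])

```text
time: 23.92
position: [0.3988, 0.1262, 0.1677]
tool_rot: [-0.234, 0.939, -0.061, -0.243]
ft_force: [0.5, -0.2, -0.1]
grip_width: 0.0006
```

>>> drive_tool(series=[[0, 0.055, 0, 0, 0, 0, 0], [0, 0.055, 0, 0, -10, 0, 0], [0, 0, 0, 0, -10, 0, 0], [0, 0, 0, 0, -9.3, 0, 0]])

```text
time: 24.42
position: [0.346, 0.2244, 0.1677]
tool_rot: [-0.244, 0.97, 0.001, 0.006]
ft_force: [-0.1, -0.2, -0.2]
grip_width: 0.0005
```

```bash
python3 - <<'E'
from h import *
o=st(); q=crates('',dict(L=(0.20,-0.1,0.60,0.44)))
E
```

```text
t 24.43 p [0.346  0.2244 0.1677] f [-0.1 -0.2 -0.2] w 0.00046216407063510924
[[-0.881 -0.473  0.011]
 [-0.473  0.881  0.004]
 [-0.011 -0.001 -1.   ]]
L 1778 [488. 109.] [170. 120.] 72.9 [[406.0, 45.0], [520.0, 10.0], [570.0, 172.0], [456.0, 207.0]]
```

>>> drive_tool(series=[[-0.04, -0.016, 0, 0, 0, 0, 0], [-0.04, -0.016, 0, 0, 0, 0, 0], [-0.04, -0.016, 0, 0, 0, 0, 0], [0, 0, 0.059, 0, 0, 0, 0], [0, 0, 0.059, 0, 0, 0, 0]])

```text
time: 25.1
position: [0.4768, 0.2378, 0.048]
tool_rot: [-0.242, 0.97, 0.0, 0.003]
ft_force: [-0.2, 0.3, -0.7]
grip_width: 0.0003
```

>>> drive_tool(series=[[0.0077, -0.0093, 0, 0, 0, 0, 0], [0.0077, -0.0093, 0, 0, 0, 0, 0], [0.0077, -0.0093, 0, 0, 0, 0, 0], [0.0077, -0.0093, 0, 0, 0, 0, 0], [0.0077, -0.0093, 0, 0, 0, 0, 0]])

```text
time: 25.72
position: [0.4629, 0.1776, 0.0511]
tool_rot: [-0.242, 0.97, 0.0, 0.003]
ft_force: [-0.4, 7.4, 6.3]
grip_width: 0.0004
```

>>> drive_tool(series=[[0.0065, -0.01, 0, 0, 0, 0, 0], [0.0065, -0.01, 0, 0, 0, 0, 0], [0, 0.0, 0, 0, 0, 0, 0]])

```text
time: 26.1
position: [0.4603, 0.1531, 0.0506]
tool_rot: [-0.242, 0.97, -0.0, 0.002]
ft_force: [0.0, 2.5, 3.4]
grip_width: 0.0006
```

```bash
python3 - <<'E'
from h import *
o=st(); q=crates('',dict(L=(0.20,-0.11,0.63,0.44)))
E
```

```text
t 26.1 p [0.4603 0.1531 0.0506] f [0.  2.5 3.4] w 0.0006464191368051928
[[-0.883 -0.47   0.004]
 [-0.47   0.883  0.001]
 [-0.004 -0.001 -1.   ]]
L 1233 [523. 182.] [455. 133.] 78.7 [[413.0, -28.0], [544.0, -55.0], [633.0, 391.0], [503.0, 418.0]]
```

```bash
python3 - <<'E'
from h import *
q=crates('',dict(L=(0.36,-0.11,0.63,0.10)))
E
```

```text
L 1181 [488.  30.] [119. 138.] 0.0 [[429.0, 99.0], [429.0, -39.0], [548.0, -39.0], [548.0, 100.0]]
```

>>> drive_tool(series=[[-0.0056, 0.0106, 0, 0, 0, 0, 0], [-0.0194, -0.0103, 0, 0, 0, 0, 0], [0.0056, -0.0106, 0, 0, 0, 0, 0], [0.0056, -0.0106, 0, 0, 0, 0, 0], [0.0056, -0.0106, 0, 0, 0, 0, 0]])

```text
time: 26.82
position: [0.4798, 0.1293, 0.0486]
tool_rot: [-0.242, 0.97, 0.001, -0.001]
ft_force: [-0.2, 2.9, 0.3]
grip_width: 0.0004
```

>>> drive_tool(series=[[0.0056, -0.0106, 0, 0, 0, 0, 0], [0.0047, -0.0088, 0, 0, 0, 0, 0], [0, 0, 0, 0, 0, 0, 0], [-0.014, 0.0265, 0, 0, 0, 0, 0], [-0.01, 0.02, -0.05, 0, 0, 0, 0]])

```text
time: 27.45
position: [0.4786, 0.1601, 0.0961]
tool_rot: [-0.242, 0.97, 0.0, -0.004]
ft_force: [-0.1, -0.5, 0.0]
grip_width: 0.0008
```

>>> drive_tool(series=[[-0.02, 0.045, -0.05, 0, 0, 0, 0], [-0.02, 0.05, 0, 0, 0, 0, 0], [-0.02, 0.05, 0, 0, 0, 0, 0], [-0.02, 0.05, 0, 0, 0, 0, 0], [0, 0, 0, 0, 0, 0, 0]])

```text
time: 28.08
position: [0.4596, 0.368, 0.1436]
tool_rot: [-0.245, 0.969, 0.0, 0.002]
ft_force: [-0.9, -0.9, -0.1]
grip_width: 0.0006
```

```bash
python3 - <<'E'
from h import *
o=st(); q=crates('',dict(L=(0.36,-0.115,0.63,0.20),R=(.40,-.34,.60,-.115)))
cv2.imwrite('pics/t9.png',cv2.resize(q[110:290,140:430],None,fx=2,fy=2))
E
```

```text
t 28.07 p [0.4596 0.368  0.1436] f [-0.9 -0.9 -0.1] w 0.0005738221695393162
[[-0.88  -0.475  0.003]
 [-0.475  0.88   0.002]
 [-0.004 -0.    -1.   ]]
L 1721 [499.   3.] [116. 168.] 0.3 [[440.0, 86.0], [441.0, -82.0], [558.0, -81.0], [557.0, 87.0]]
R 1780 [ 500. -217.] [120. 171.] 13.9 [[421.0, -148.0], [462.0, -314.0], [579.0, -285.0], [537.0, -119.0]]
```

View pics/t9.png

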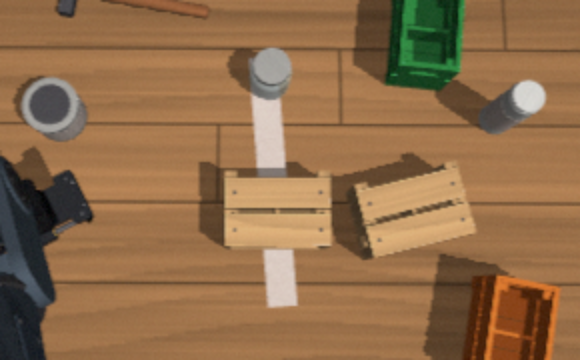

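The stamped crate lies across the tape (about (277,210) in the crop), within 4° of square and centred to 3 mm. The right crate at (415,210) is clear. I'll check the jar, can and tin, then hand in.

```bash
python3 - <<'E'
from h import *
q,d=robot.camera('top');W=world('top',d)
for n,b,zl,zh in(('jar',(.737,.012),.08,.12),('can',(.668,-.382),.145,.19),('tin',(.670,.377),.07,.11)):
    m=(d>0)&(np.hypot(W[...,0]-b[0],W[...,1]-b[1])<.08)&(W[...,2]>zl)&(W[...,2]<zh)
    print(n,np.array(cv2.minAreaRect(W[m][:,:2].astype(np.float32)*1000)[0]).round())
print(robot.hand_in())
E
```

```text
jar [736.  12.]
can [ 668. -382.]
tin [671. 378.]
the job is handed in; nothing more can be done
None
```

I tipped the left crate and then the right one onto their near long walls, using the fingers only. The stamped crate (the left one) now lies across the tape, and the job is handed in at about 28 s of the 64 s.

- **Finding the stamp:** neither camera could see the undersides once the crates had tipped. I turned the left crate with pushes on the bench until the side camera showed the dark ring with its cross. I took that as proof and did not look at the right crate's underside.
- **Stamped crate:** I turned it back and pushed it over the tape. The last check put it at (499, 3) mm with the tape's centre line at y ≈ 0. It is about 3.6° off square, and the whole tape width is under it.
- **Other crate:** the right crate lies on its side with its nearest corner about 9 cm from the tape.
- **Jar, can and tin:** each is within 1 mm of where it started.
- **Forces:** every reading was under about 10 N, and the arm was clear of everything at the end.

No final check failed. My first two pushes to turn the left crate gave less turn and more slide than planned, bringing it towards the base, and later pushes corrected that.

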